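Make up two stone-workshop kits

TASK

Make up the two kits for today's jobs. The repair kit in the blue tray gets the green stone sample and the hardener tube; the measuring kit in the yellow tray gets the large flat pink stone sample and the tape measure. Set the things down without dropping them, one to a bay (either bay), each as it stands now, in the middle of its bay and lengthwise along it, and leave the small pink stone and the cream stone block where they lie.

Things in the scene. Friction and masses are not known exactly. Their poses are not given: they have to be found in the camera images.
- blue_tray: the blue kit tray with two grey bays, fixed to the bench, 134 (x) x 196 mm (y). Origin: centre of its underside, at bench level; z up. Bay floors are 4 mm above the bench; rim and divider, 4 mm thick, stand 9 mm above the bench. Equal bays, 126 mm long (x) and 92 mm wide (y), side by side, centred at x = 0, y = +48 and -48 mm in the tray's frame; a bay's length is along x.
- yellow_tray: the yellow kit tray, of the same form, size, origin, axes and bays as the blue one. Both lie on the left, the loose things on the right. Behind the trays lies a heavy red-and-white striped roll, about 0.22 m high; its front is at about x = 0.59 m, its right end at about y = -0.03 m in the world: carry things across in front of it.
- green_stone_c (a point): the green stone sample, a flat block 50 (x) x 80 (y) x 20 mm high, 0.22 kg, lying loose on the bench. Point: its centre, half-way up; z up, y along its long side; grasp across the 50 mm.
- tube_c (a point): the hardener tube, white with a red cap, lying loose on its side, 102 mm long (y; cap towards -y), 33 mm wide (x) towards the crimped end and narrower towards the cap, 20 mm high towards the cap, 0.05 kg. Point: its centre, half-way up; z up, y along the tube; grasp across its width near the middle.
- pink_stone_c (a point): the large flat pink stone sample, a block 50 (x) x 60 (y) x 22 mm high, 0.18 kg, loose. Point: its centre, half-way up; z up, y along its long side; grasp across the 50 mm.
- tape_c (a point): the yellow and black tape measure standing upright, loose; casing 36 mm thick (x), 72 mm long (y), 66 mm high, 0.26 kg; its metal tongue sticks out some 16 mm beyond the casing at the -y end, low down. Point: the centre of the casing, 33 mm above its underside; z up, y along the casing; grasp across the 36 mm.
- small_pink_c (a point): the small thick pink stone, 40 (x) x 45 (y) x 30 mm high, loose; smaller and taller than the large pink one. Belongs to no kit: stays where it lies. Point: its centre, half-way up; z up, y along its longer side.
- cream_block_c (a point): the cream-white stone block, 55 (x) x 85 (y) x 42 mm high, loose. Belongs to no kit: stays where it lies. Point: its centre, half-way up; z up, y along its long side.

How it is judged:
By the outcome, as a careful person would: the job done as asked, in the order asked, and still so for the second after the job is handed in, with the robot touching nothing.
It also fails if it takes over 115 s, if anything falls off the work surface, if the arm or the gripper's body presses on something with over 40 N, if the wrist force passes 120 N, or if a joint passes its speed limit or range.

ROBOT

A 7-joint arm with a two-finger parallel gripper is mounted at the origin on the work surface; the furniture and walls round the work are solid. World frame = base frame: x ahead of the robot, y to its left, z up, the work surface at z = 0. Lengths are in mm, angles in rad, forces in N, time in s.
With the tool pointing down it reaches from about 400 to 875 mm from the base axis. Payload 4.4 kg.
Tool frame: the origin (TCP) lies at the very end of the fingers, on their centre line; the grasp point (between the pads) lies 19 mm behind it; z points along the fingers, y is the line along which they close (so a half turn about z gives the same grasp; the last joint's range is limited). The gripper opens to 85 mm and grips with 20 to 120 N. Pads are 22 mm wide; open, the fingers measure 114 mm over their backs; the gripper's body (76 mm by 85 mm) begins 54 mm behind the grasp point. The pads swing forward as they close: fully open they stand 13 mm farther back than shut.
Start: joints at [1.147, 0.628, 0.038, 1.517, -0.027, 0.996, -0.02], TCP at [227.667, -608.839, 231.313] pointing down, gripper open.
Joint ranges: [-3.06, 3.06], [-0.37, 2.12], [-1.25, 1.32], [0.18, 2.47], [-1.1, 4.24], [0.23, 1.98], [-2.94, 2.94]. Speed limits (rad/s): [2.57, 2.57, 3.14, 3.14, 3.14, 3.14, 3.14].

INTERFACE

Orientations are given as [roll, pitch, yaw] about the fixed x, y, z axes, in that order (R = Rz(yaw) Ry(pitch) Rx(roll)).
In Python, from cell import sensors, get_image, camera_params, order gives the robot as it stands.
- The arm moves only by the shell command python3 -m inch 'ROWS' [OPENING]. ROWS is JSON, a list that holds one entry, the list of rows, each a list of 4 numbers: the shift along the tool's x, y, z in cm, then the turn about the tool's z in degrees. A call has 1 to 8 rows; each row is the pose to reach, as a shift and turn from the pose commanded when the call began, along the tool's axes at that moment; what a row does not reach only later rows make up. A row lasts 1/12 s, in which the tool goes at most 41.7 mm and 7.16 degrees, less where a joint would pass 70% of its speed; a pose out of reach is approached as far as the arm can. A call with a gripper value outside its range is refused whole. OPENING is the finger opening in cm, from 0 to 8.54, set as the call begins (- or left out, the last holds). The fingers move at their own pace and stop on an object; the grip force is fixed at half the most. Time passes only in rows, so rows that repeat a pose let the fingers close. It gives the time, the measured TCP pose, the force, the opening and the grip force at its end, in the units of the state.
- sensors.read_state(): the state, without advancing time (a new reading comes with each control period).
- get_image(name): name is "scene" or "top" or "wrist"; returns the picture (384x512x3 uint8, blue, green, red); there is no depth.
- camera_params(name): a dict with "mtx" (3x3 intrinsics, pixels), "D" ([k1, k2, p1, p2, k3] as OpenCV has them; the pictures are not rectified), "rvec" (rotation vector, rad) and "tvec" (3), from world to camera coordinates, as OpenCV has them. Camera axes: x right, y down, z forward; pixel columns grow to the right and rows downward; lengths in mm; the calibration is good to about 2 mm. A picture is of the moment at which its call begins: read the wrist's pose just before it. camera_params takes no time and is no camera call; for the wrist camera it gives the pose at the moment of the call.
- order.finish_job(): hands the job in; it is judged then, once.
The state is a dict: "clock": time; "qpos": joint angles; "qd": joint speeds; "tau": joint torques, N m; "eef_pos": TCP position; "tool_rot": TCP orientation; "force": force on the tool from outside, world axes, zero at the start; "torque": the same for the moment, N m; "width": finger opening in mm; "gripper_force": force on a finger pad.
Only numpy, scipy, OpenCV 4.12 (cv2) and the standard library are available. Lean on these libraries where they do the work, as an engineer would, in place of code of your own. Each camera call takes 0.05 s, during which the arm holds its last target. There are 200 camera calls.

## Working session

There is one attempt and no reset: what is moved stays moved. The work goes in short steps, Python scripts to look and compute and a shell command to move; the robot and the scene stay as the last step left them, time stands still between calls to the robot, and variables do not carry over. Pictures are saved under pics/ and viewed, at most 14 in all, crops included, and the job is handed in when it is done.

```bash
ls; mkdir -p pics
python3 - <<'E'
from cell import sensors,get_image,camera_params
import cv2
s=sensors.read_state();print(s)
for n in("scene","top"):
    cv2.imwrite(f"pics/{n}0.png",get_image(n)); print(n,camera_params(n))
E
```

```text
pics
{'clock': 0.0, 'qpos': array([ 1.14718169,  0.62937096,  0.03845432,  1.51836661, -0.02701466,
        0.99633108, -0.02000093]), 'qd': array([ 0.00014206, -0.00041591, -0.00113038, -0.00178642,  0.00076987,
       -0.00041913, -0.00116355]), 'tau': array([-5.16044311e-04, -5.63389277e+01,  1.22560032e+00, -1.93437856e+01,
        1.08357001e-02,  1.05703666e-02,  1.30439668e-05]), 'eef_pos': array([ 227.44859879, -608.22476084,  230.37368848]), 'tool_rot': array([-3.13963512e+00,  2.23687926e-05,  3.57795771e-01]), 'force': array([ 0.46184417, -0.18664931,  0.14719371]), 'torque': array([-0.06308436,  0.00414511,  0.04490315]), 'gripper_force': 0.0, 'width': 85.25040117089388}
scene {'mtx': array([[466.24749581,   0.        , 260.72879293],
       [  0.        , 466.24749581, 191.11471604],
       [  0.        ,   0.        ,   1.        ]]), 'D': array([-0.16518009,  0.        ,  0.        ,  0.        ,  0.        ]), 'rvec': array([ 0.57382265, -2.66077592,  1.14900351]), 'tvec': array([ 429.75340733,  257.43604734, 1126.29708893])}
top {'mtx': array([[403.3808899 ,   0.        , 259.62850171],
       [  0.        , 403.3808899 , 187.24647771],
       [  0.        ,   0.        ,   1.        ]]), 'D': array([0.02541565, 0.        , 0.        , 0.        , 0.        ]), 'rvec': array([ 2.16056645, -2.06510327,  0.21909018]), 'tvec': array([-123.97688539,  520.75079004,  999.60190841])}
```

View pics/top0.png

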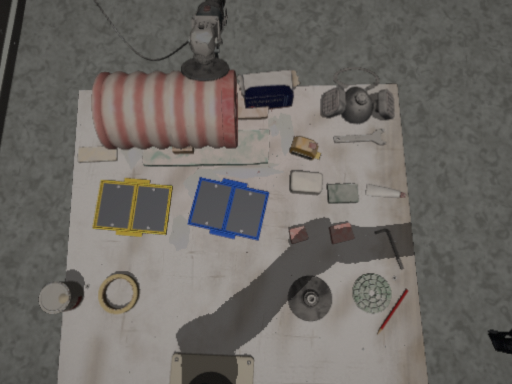

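View pics/scene0.png

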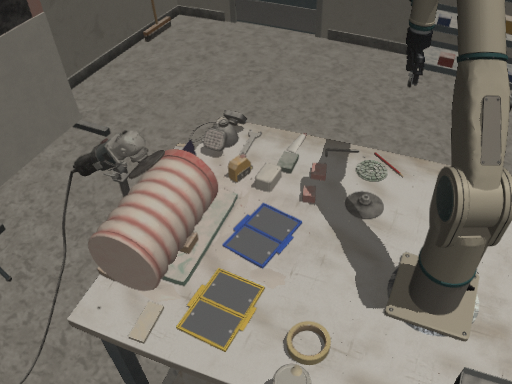

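The top view shows the yellow tray at (133,207) and the blue one at (229,208). The tape is at (304,147), cream at (306,181), green at (343,192), the tube at (384,191), and the two pinks at (298,233) and (342,232), partly in shadow. Next I'll measure them.

```bash
cat > h.py <<'E'
import cv2,numpy as np
from cell import sensors,get_image,camera_params
def ray(p,uv):
    n=cv2.undistortPoints(np.array(uv,float).reshape(-1,1,2),p["mtx"],p["D"]).reshape(-1,2)
    R=cv2.Rodrigues(p["rvec"])[0]; c=-R.T@p["tvec"]
    return c,np.c_[n,np.ones(len(n))]@R
def plane(p,uv,z):
    c,d=ray(p,uv); return (c+d*((z-c[2])/d[:,2])[:,None])
def proj(p,P): return cv2.projectPoints(np.array(P,float).reshape(-1,1,3),p["rvec"],p["tvec"],p["mtx"],p["D"])[0].reshape(-1,2)
def blobs(m,lo=30): 
    cs=cv2.findContours(m.astype(np.uint8),cv2.RETR_EXTERNAL,cv2.CHAIN_APPROX_NONE)[0]
    return [c for c in cs if cv2.contourArea(c)>lo]
def rect(p,c,z):
    """min-area rectangle of contour on plane z: centre, long, short, angle of long side (deg, world)"""
    P=plane(p,c.reshape(-1,2),z)[:,:2].astype(np.float32)
    b=cv2.boxPoints(cv2.minAreaRect(P)); e=[b[1]-b[0],b[2]-b[1]]; e.sort(key=np.linalg.norm)
    return b.mean(0).round(1),np.linalg.norm(e[1]).round(1),np.linalg.norm(e[0]).round(1),round(float(np.degrees(np.arctan2(e[1][1],e[1][0])))%180,1)
E
python3 - <<'E'
from h import *
im=get_image("top");p=camera_params("top")
hsv=cv2.cvtColor(im,cv2.COLOR_BGR2HSV);H,S,V=cv2.split(hsv)
blue=(H>105)&(H<125)&(S>150)&(V>60); yel=(H>18)&(H<32)&(S>120)
for n,m in(("blue",blue),("yel",yel)):
    m=m.copy();m[:170]=0;m[245:]=0
    c=np.vstack(blobs(m,20)) if blobs(m,20) else None
    print(n,len(blobs(m,20)),rect(p,c,9), "top px",c.reshape(-1,2).min(0),c.reshape(-1,2).max(0))
# grey bays
g=(S<60)&(V<110);g[:170]=0;g[245:]=0;g[:,280:]=0
for c in blobs(g,300): print("bay",rect(p,c,4))
for uv,z,n in(((304,147),66,"tape"),((306,181),42,"cream"),((343,192),20,"green"),((384,191),20,"tube"),((298,233),25,"pA"),((342,232),25,"pB")): print(n,plane(p,[uv],z)[0].round())
cr=cv2.resize(im[125:255,270:420],None,fx=5,fy=5,interpolation=cv2.INTER_CUBIC)[:600]
cr=np.clip(cr.astype(float)*1.3,0,255).astype(np.uint8);cv2.imwrite("pics/crop0.png",cv2.resize(im[125:245,270:420],None,fx=5,fy=5,interpolation=cv2.INTER_CUBIC))
E
```

```text
blue 1 (array([475. , -18.3], dtype=float32), np.float32(191.5), np.float32(151.4), 79.5) top px [189 178] [267 239]
yel 1 (array([466.9, 238.3], dtype=float32), np.float32(194.3), np.float32(154.1), 87.6) top px [ 93 178] [171 236]
bay (array([467.2, -65. ], dtype=float32), np.float32(115.1), np.float32(81.7), 169.9)
bay (array([465.2, 191.4], dtype=float32), np.float32(115.0), np.float32(81.4), 177.6)
bay (array([469.1, 287.5], dtype=float32), np.float32(115.2), np.float32(80.5), 177.7)
bay (array([484. ,  29.6], dtype=float32), np.float32(114.6), np.float32(81.7), 170.1)
bay (array([456.1, 504.2], dtype=float32), np.float32(201.3), np.float32(199.9), 2.7)
tape [ 637. -212.   66.]
cream [ 551. -222.   42.]
green [ 530. -325.   20.]
tube [ 538. -435.   20.]
pA [ 414. -206.   25.]
pB [ 422. -322.   25.]
```

View pics/crop0.png

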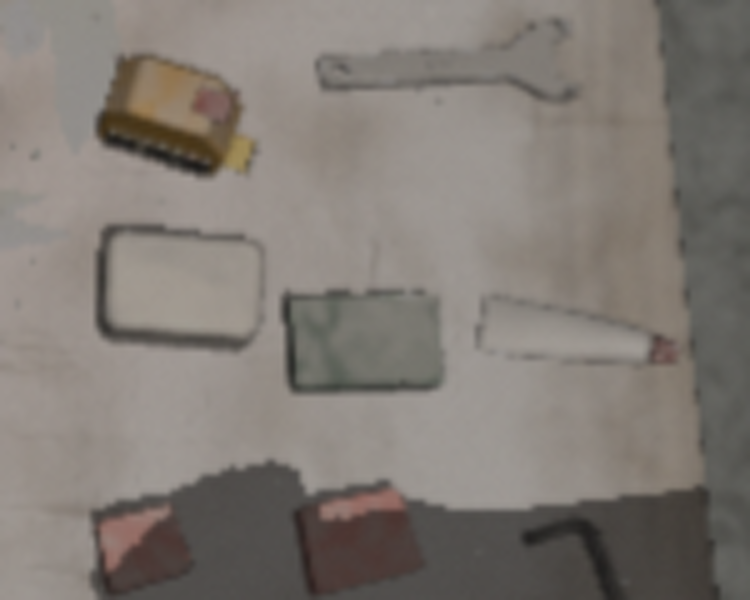

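The crop shows the larger pink stone at full-image pixel (342,232) and the small thick one at (298,233). The tape's tongue points right, towards -y. I'll move above the loose things with the tool y along world x.

```bash
python3 -m inch '[[[36.4,-19.3,-6,-70],[36.4,-19.3,-6,-70],[36.4,-19.3,-6,-70],[36.4,-19.3,-6,-70],[36.4,-19.3,-6,-70],[36.4,-19.3,-6,-70],[36.4,-19.3,-6,-70],[36.4,-19.3,-6,-70]]]' 8.5
python3 - <<'E'
from h import *
print(sensors.read_state()["eef_pos"],sensors.read_state()["tool_rot"])
p=camera_params("wrist");cv2.imwrite("pics/w1.png",get_image("wrist"))
R=cv2.Rodrigues(p["rvec"])[0];print(-R.T@p["tvec"],R[2],p["mtx"][0,0])
E
```

```text
clock: 0.82
eef_pos: [447.4, -360.3, 279.6]
tool_rot: [-3.141, 0.0, 1.364]
force: [0.2, 0.0, -0.1]
width: 85.2
gripper_force: 0.0
[ 447.35086196 -360.31362264  279.64454313] [-3.14138062e+00  1.23724648e-04  1.36381974e+00]
[ 464.15663197 -277.91484951  421.45302623] [-0.06716465 -0.32160665 -0.94448826] 303.22449226329195
```

View pics/w1.png

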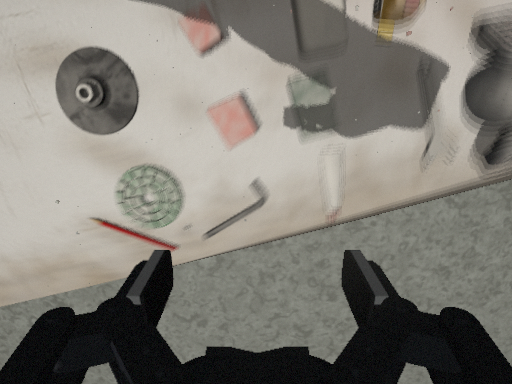

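The blurred wrist picture, taken in motion, shows green at (312,100), tube at (332,180), large pink at (232,120), and small pink at (203,30). I'll shift to bring them all into view and settle.

```bash
python3 -m inch '[[[6.4,6.1,0,-12],[6.4,6.1,0,-12],[6.4,6.1,0,-12],[6.4,6.1,0,-12],[6.4,6.1,0,-12],[6.4,6.1,0,-12]]]'
python3 - <<'E'
from h import *
p=camera_params("wrist");im=get_image("wrist");cv2.imwrite("pics/w2.png",im)
print(sensors.read_state()["eef_pos"],sensors.read_state()["tool_rot"])
E
```

```text
clock: 1.37
eef_pos: [518.1, -313.9, 279.0]
tool_rot: [-3.14, 0.001, 1.564]
force: [-0.2, -1.4, -0.5]
width: 85.0
gripper_force: 0.0
[ 518.03052614 -314.10945921  279.10352124] [-3.14013253e+00  7.91911448e-04  1.56390993e+00]
```

View pics/w2.png

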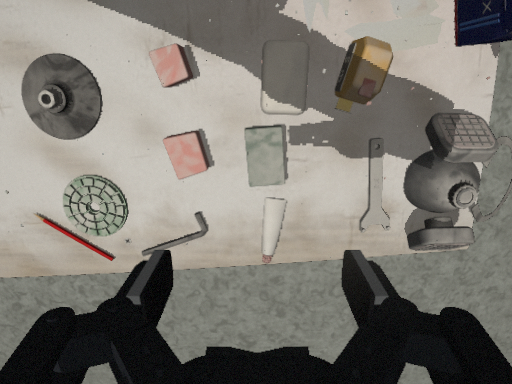

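The settled picture shows green at (266,156), tube from crimp (274,198) to cap (267,260), large pink at (185,155), small pink at (170,64), cream at (286,76) and tape at (365,70) with its tongue at (345,103). I'll measure them by masks.

Run:
```python
from h import *
p=camera_params("wrist");im=get_image("wrist");np.save("w2.npy",im)
import pickle;pickle.dump(p,open("w2.pkl","wb"))
hsv=cv2.cvtColor(im,cv2.COLOR_BGR2HSV);H,S,V=cv2.split(hsv)
for n,(x,y) in dict(green=(266,156),gedge=(287,150),tube=(273,220),pink=(185,155),pinkside=(207,150),small=(170,64),bench=(220,160),shad=(310,60),tape=(375,50),side=(350,70),cap=(267,259)).items(): print(n,hsv[y,x])
def roi(m,x0,y0,x1,y1):
    r=np.zeros(m.shape,np.uint8);r[y0:y1,x0:x1]=m[y0:y1,x0:x1];return cv2.morphologyEx(r,cv2.MORPH_OPEN,np.ones((3,3)))
out=im.copy()
def do(n,m,box,z):
    b=blobs(roi(m,*box),100)
    if not b: print(n,"none");return
    c=max(b,key=cv2.contourArea);print(n,rect(p,c,z),len(b)); cv2.drawContours(out,[c],-1,(255,0,255),1)
bgr=im.astype(int);B,G,R=bgr[...,0],bgr[...,1],bgr[...,2]
do("green",(G-R>4)&(V>70),(235,115,300,195),20)
do("pink",(R-G>35)&(V>120),(150,120,225,190),22)
do("pinkbase",(R-G>20),(150,120,225,190),22)
do("small",(R-G>35)&(V>120),(140,35,200,95),30)
do("tube",(V>175)&(S<30),(255,190,295,270),12)
do("tubecap",(R-G>40),(255,250,280,270),10)
do("tape",(R-B>25),(325,30,400,115),66)
cv2.imwrite("pics/w2c.png",cv2.resize(out[30:270,140:410],None,fx=2.2,fy=2.2,interpolation=cv2.INTER_NEAREST))
```

```text
green [ 37  21 156]
gedge [ 23  20 162]
tube [ 23  20 202]
pink [  8  71 197]
pinkside [ 17  21 109]
small [  5  84 192]
bench [ 18  20 193]
shad [ 16  28 102]
tape [ 18  83 184]
side [ 21 135  66]
cap [  6  62 139]
green none
pink (array([ 421.1, -317.6], dtype=float32), np.float32(56.4), np.float32(43.7), 106.5) 1
pinkbase (array([ 421.7, -317.4], dtype=float32), np.float32(58.8), np.float32(46.0), 106.5) 1
small (array([ 411.3, -205. ], dtype=float32), np.float32(43.7), np.float32(31.8), 98.7) 1
tube (array([ 542.1, -425.2], dtype=float32), np.float32(104.9), np.float32(56.9), 89.5) 1
tubecap none
tape (array([ 636.7, -220.5], dtype=float32), np.float32(81.8), np.float32(47.1), 72.9) 1
```

View pics/w2c.png

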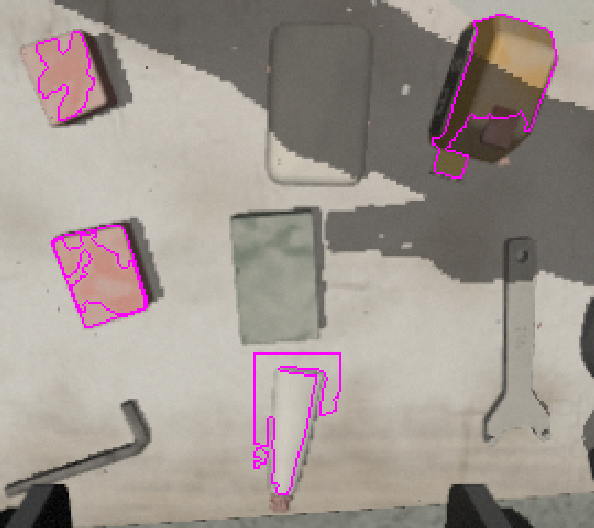

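Large pink is at (421,-317) with its long side at 106.5°, and the size checks out. For green and the tube I'll use the corner pixels visible in this crop.

Run:
```python
from h import *
import pickle;p=pickle.load(open("w2.pkl","rb"))
f=lambda a:np.array(a,float)/2.2+[140,30]
g=f([(231,214),(313,210),(319,339),(241,343)])
print("green",rect(p,g,20),plane(p,g,20).round()[:,:2].tolist())
t=f([(277,368),(323,372)]);c=f([(281,512)])
a=plane(p,t,8);b=plane(p,c,8)[0];m=a.mean(0)
print("tube crimp",a.round(),"cap",b.round(),"len",np.linalg.norm(m-b),"centre",(m+b)/2,np.degrees(np.arctan2(*(m-b)[1::-1])))
# tape top ridge ends
t=f([(500,14),(552,32),(555,60),(527,130),(494,160),(437,150)]);print("tape66",plane(p,t,66).round()[:,:2].tolist())
for z in (2,8): print("tongue",plane(p,f([(452,165)]),z).round())
s=sensors.read_state();print(s["eef_pos"],s["tool_rot"])
```

```text
green (array([ 529. , -322.1], dtype=float32), np.float32(81.7), np.float32(49.4), 93.4) [[502.0, -283.0], [551.0, -281.0], [556.0, -361.0], [507.0, -364.0]]
tube crimp [[ 530. -385.    8.]
 [ 560. -388.    8.]] cap [ 533. -496.    8.] len 109.69298053783301 centre [ 539.10568835 -441.35442339    8.        ] 83.70560649807837
tape66 [[637.0, -179.0], [664.0, -187.0], [667.0, -200.0], [656.0, -234.0], [640.0, -249.0], [610.0, -244.0]]
tongue [[ 637. -256.    2.]]
tongue [[ 635. -255.    8.]]
[ 518.21113108 -313.98849971  279.22975167] [-3.14053042e+00  7.15358916e-04  1.56410800e+00]
```

```bash
python3 -m inch '[[[-0.8,1.1,4,-4],[-0.8,1.1,8,-4],[-0.8,1.1,12,-4],[-0.8,1.1,16,-4],[-0.8,1.1,20,-4],[-0.8,1.1,22,-4],[-0.8,1.1,22,-4],[-0.8,1.1,22,-4]]]'
python3 -m inch '[[[0,0,2,0],[0,0,4,0],[0,0,5,0],[0,0,5.3,0],[0,0,5.3,0]]]'
python3 -m inch '[[[0,0,0,0],[0,0,0,0],[0,0,0,0],[0,0,0,0],[0,0,0,0],[0,0,0,0],[0,0,0,0],[0,0,0,0]]]' 4
python3 -c '
from h import *
cv2.imwrite("pics/g1.png",get_image("wrist"));print(sensors.read_state())'
```

```text
clock: 2.13
eef_pos: [529.5, -321.1, 58.8]
tool_rot: [-3.14, -0.001, 1.635]
force: [0.9, -0.1, -0.2]
width: 85.2
gripper_force: 0.0
clock: 2.55
eef_pos: [531.1, -321.0, 7.2]
tool_rot: [3.141, 0.001, 1.637]
force: [-0.2, -0.6, 0.4]
width: 85.1
gripper_force: 0.0
clock: 3.22
eef_pos: [531.2, -320.9, 7.9]
tool_rot: [3.14, 0.001, 1.637]
force: [-1.8, -0.5, 6.5]
width: 47.9
gripper_force: 62.8
{'clock': 3.2667, 'qpos': array([ 0.62924051,  0.89142568, -0.21635724,  1.74189721,  0.33032561,
        0.54242979,  0.2726362 ]), 'qd': array([ 0.00076602,  0.0010975 ,  0.0008419 ,  0.00060924, -0.00065839,
       -0.00094666,  0.00019793]), 'tau': array([-2.63058851e-01, -5.66294253e+01, -2.89230555e+00, -1.10562560e+01,
        1.75050006e-02, -5.26084956e-01,  1.25923601e-02]), 'eef_pos': array([ 531.16889358, -320.95787505,    7.88572521]), 'tool_rot': array([3.14044593e+00, 1.22661698e-03, 1.63678659e+00]), 'force': array([-1.83185866,  0.46060736,  6.09637012]), 'torque': array([ 0.05539851,  0.41957348, -0.04467716]), 'gripper_force': 62.79836654663086, 'width': 48.278395261156234}
```

View pics/g1.png

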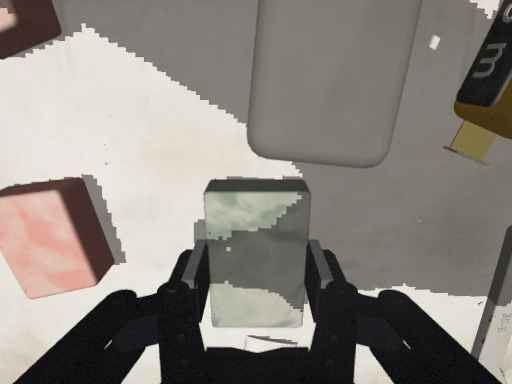

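Green is gripped (width 48 mm) and centred between the pads. I'll carry it to the left bay of the blue tray at (484,29.6), with yaw 170°.

```bash
python3 -m inch '[[[0,0,-3,0],[0,0,-6,0],[2,0,-9,0],[5,-0.4,-10,0],[9,-0.8,-10,0],[13,-1.2,-10,0],[17,-1.6,-10,0],[20,-2,-10,0]]]'
python3 -m inch '[[[3,-0.1,0,-7],[6,-0.2,0,-14],[9,-0.3,0,-21],[12,-0.4,0,-28],[14,-0.4,0,-35],[15.3,-0.4,0,-42],[15.3,-0.4,0,-49],[15.3,-0.4,0,-56]]]'
python3 -m inch '[[[0,0,0,-7],[0,0,0,-14],[0,0,0,-20],[0,0,0,-20],[0,0,0,-20]]]'
python3 -c '
from h import *
s=sensors.read_state()
cv2.imwrite("pics/g2.png",get_image("wrist"));print(s["qpos"],s["eef_pos"],s["tool_rot"])'
```

```text
clock: 3.93
eef_pos: [496.8, -118.5, 106.9]
tool_rot: [3.141, -0.001, 1.639]
force: [-0.2, 0.9, -1.8]
width: 48.1
gripper_force: 63.5
clock: 4.6
eef_pos: [483.4, 31.6, 106.8]
tool_rot: [3.141, 0.001, 2.623]
force: [-0.3, -1.0, -2.0]
width: 48.1
gripper_force: 63.4
clock: 5.02
eef_pos: [483.4, 30.0, 106.5]
tool_rot: [3.141, 0.0, 2.96]
force: [0.9, 0.1, -1.9]
width: 47.9
gripper_force: 63.4
[ 0.25739155  0.65218976 -0.5589602   2.0752942   0.62408067  0.58314468
  0.64420637] [483.36112266  29.98411263 106.50397907] [3.14143387e+00 1.58442536e-04 2.96009835e+00]
```

View pics/g2.png

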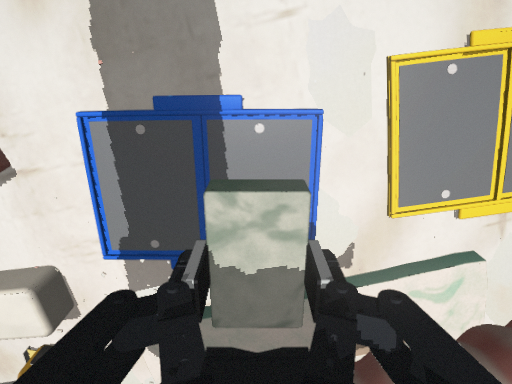

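The stone hangs over the +y bay of the blue tray, whose outer near corners are at (78,112) and (322,109). The yellow tray is at (388,55)–(505,215). I'll check the bay position from this view.

Run:
```python
from h import *
p=camera_params("wrist");im=get_image("wrist")
c=plane(p,[(78,112),(322,109),(105,260)],9);print(c.round(1))
d=c[1]-c[0];print("w",np.linalg.norm(d),"ang",np.degrees(np.arctan2(d[1],d[0]))-90, "len",np.linalg.norm(c[2]-c[0]))
y=plane(p,[(388,55),(390,217)],9);d=y[1]-y[0];print("yel",y.round(1),np.linalg.norm(d),np.degrees(np.arctan2(d[1],d[0])))
# predicted
def tray(o,a):
    a=np.radians(a);R=np.array([[np.cos(a),-np.sin(a)],[np.sin(a),np.cos(a)]])
    return np.array([o+R@[x,yy] for x,yy in((-67,-98),(-67,98),(67,-98))]).round(1)
print(tray([475.6,-17.7],-10.1));print(tray([467.1,239.5],-2.4))
s=sensors.read_state();a=s["tool_rot"][2];g=np.array([483.8,29.6])-s["eef_pos"][:2]
print("shift tool x,y",g@[np.cos(a),np.sin(a)],g@[np.sin(a),-np.cos(a)],s["eef_pos"])
```

```text
[[ 392.2  -97.     9. ]
 [ 425.6   90.8    9. ]
 [ 523.8 -121.6    9. ]]
w 190.7867753117083 ang -10.076738747999187 len 133.83019281722656
yel [[395.  144.    9. ]
 [527.1 139.5   9. ]] 132.16426302609833 -1.955202817668428
[[ 392.5 -102.4]
 [ 426.8   90.5]
 [ 524.4 -125.9]]
[[396.1 144.4]
 [404.3 340.2]
 [529.9 138.8]]
shift tool x,y -0.4768409661027612 -0.35925496018728015 [483.39554075  30.03915163 106.51585509]
```

```bash
python3 -m inch '[[[0,0,3,0],[0,0,6,0],[0,0,8,0],[0,0,9,0],[0,0,9.3,0],[0,0,9.45,0],[0,0,9.45,0]]]'
python3 -m inch '[[[0,0,0.03,0],[0,0,0.03,0],[0,0,0.03,0],[0,0,0.03,0],[0,0,0.03,0]]]' 6.0
```

```text
clock: 5.7
eef_pos: [483.1, 30.4, 12.3]
tool_rot: [-3.141, 0.0, 2.963]
force: [-0.7, -0.8, -1.7]
width: 48.0
gripper_force: 63.4
clock: 6.12
eef_pos: [483.7, 30.2, 11.8]
tool_rot: [3.141, 0.001, 2.963]
force: [-0.1, -0.2, -0.3]
width: 59.8
gripper_force: 0.0
```

```bash
python3 -m inch '[[[0,0,-3,0],[0,0,-7,0],[0,0,-11,0],[-1,-4,-12,0],[-2,-8,-13,0],[-3.5,-12,-14,0],[-5,-15.5,-15,0],[-6,-19,-16,0]]]' 6.0
python3 -m inch '[[[-1,-4,0,7],[-2,-8,0,14],[-3.5,-12,0,21],[-5,-15.5,-0.5,28],[-6.6,-19.4,-1,35],[-6.6,-19.4,-1,42],[-6.6,-19.4,-1,49],[-6.6,-19.4,-1,56]]]'
python3 -m inch '[[[0,0,0,7],[0,0,0,14],[0,0,0,21],[0,0,0,28],[0,0,0,30],[0,0,0,30],[0,0,0,30]]]'
python3 - <<'E'
from h import *
import pickle
p=camera_params("wrist");im=get_image("wrist");s=sensors.read_state()
pickle.dump((p,im),open("t.pkl","wb"));cv2.imwrite("pics/t1.png",im)
print(s["eef_pos"],s["tool_rot"])
t=camera_params("top");it=get_image("top")
cv2.imwrite("pics/top1.png",cv2.resize(it[150:250,180:280],None,fx=4,fy=4))
E
```

```text
clock: 6.78
eef_pos: [509.2, -170.0, 172.4]
tool_rot: [-3.142, 0.001, 2.963]
force: [0.8, 0.8, -0.6]
width: 60.4
gripper_force: 0.0
clock: 7.45
eef_pos: [538.9, -370.9, 181.2]
tool_rot: [3.141, -0.001, 1.978]
force: [0.0, 1.1, -0.3]
width: 60.0
gripper_force: 0.0
clock: 8.03
eef_pos: [539.2, -369.9, 181.5]
tool_rot: [-3.141, -0.0, 1.464]
force: [0.8, -0.1, 0.7]
width: 59.9
gripper_force: 0.0
[ 539.23084742 -369.89544825  181.49356737] [-3.14144430e+00 -2.05334594e-04  1.46390728e+00]
```

View pics/t1.png

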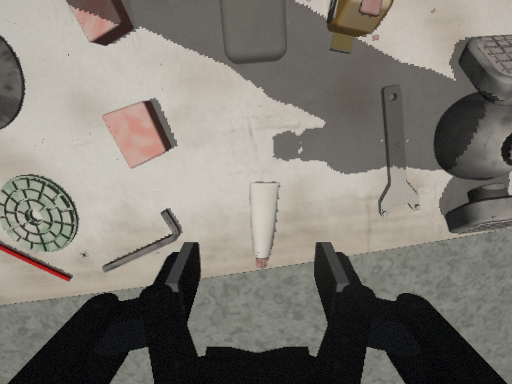

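View pics/top1.png

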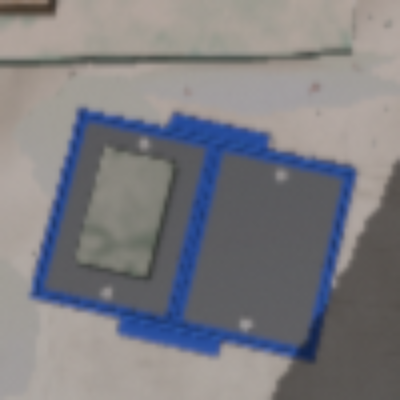

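The blue-tray crop shows the green stone centred in its bay. In the wrist picture the tube runs from its crimp at (250–279,182) to its cap end at (262,268).

Run:
```python
from h import *
import pickle;p,im=pickle.load(open("t.pkl","rb"))
for z in (5,10,15):
    a=plane(p,[(250,182.5),(279,182)],z);b=plane(p,[(262,268)],z)[0];m=a.mean(0);v=m-b
    print(z,a[:,:2].round(),b[:2].round(),"L",np.linalg.norm(v).round(1),"W",np.linalg.norm(a[1]-a[0]).round(1),"c",((m+b)/2).round(1),np.degrees(np.arctan2(v[1],v[0])).round(1))
    w=plane(p,[(252,220),(276,220)],z);print(w.round())
```

```text
5 [[ 529. -387.]
 [ 561. -390.]] [ 531. -498.] L 110.4 W 32.0 c [ 538.3 -443.1    5. ] 82.8
[[ 526. -432.    5.]
 [ 554. -435.    5.]]
10 [[ 530. -385.]
 [ 561. -388.]] [ 532. -494.] L 108.6 W 31.5 c [ 538.4 -440.6   10. ] 82.8
[[ 527. -430.   10.]
 [ 554. -433.   10.]]
15 [[ 530. -384.]
 [ 561. -386.]] [ 532. -491.] L 106.9 W 31.0 c [ 538.6 -438.1   15. ] 82.8
[[ 527. -428.   15.]
 [ 554. -430.   15.]]
```

```bash
python3 -m inch '[[[-3.4,0.3,3,1],[-6.8,0.7,6,1],[-6.8,0.7,10,1],[-6.8,0.7,13,1],[-6.8,0.7,15,1],[-6.8,0.7,17,1],[-6.8,0.7,17.7,1],[-6.8,0.7,17.7,1]]]' 6.0
python3 -m inch '[[[0,0,0,0],[0,0,0,0],[0,0,0,0],[0,0,0,0],[0,0,0,0],[0,0,0,0],[0,0,0,0],[0,0,0,0]]]' 1.5
python3 -c '
from h import *
cv2.imwrite("pics/t2.png",get_image("wrist"))'
```

```text
clock: 8.8
eef_pos: [537.5, -437.4, 2.3]
tool_rot: [-3.138, -0.002, 1.445]
force: [-0.4, -0.9, 0.9]
width: 60.1
gripper_force: 0.0
clock: 9.47
eef_pos: [539.8, -439.2, 6.9]
tool_rot: [3.139, 0.002, 1.445]
force: [-1.6, 0.6, 6.1]
width: 22.9
gripper_force: 58.4
```

View pics/t2.png

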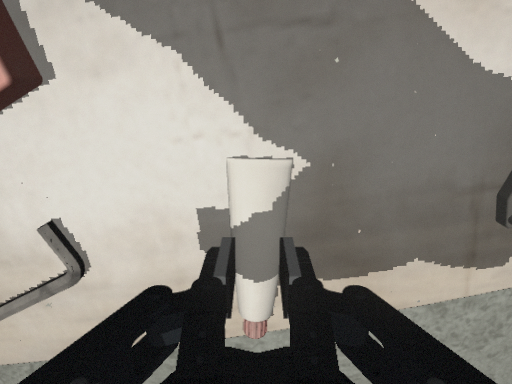

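The tube is held at its middle: crimp at (227–293,158), cap end at (255,336). Next is its offset from the TCP.

Run:
```python
from h import *
p=camera_params("wrist");s=sensors.read_state();a=s["tool_rot"][2]
A=plane(p,[(227,158),(293,158)],8);m=A.mean(0);b=plane(p,[(255,337)],16)[0];c=(m+b)/2;v=(m-b)[:2]
d=c[:2]-s["eef_pos"][:2];X=np.array([np.cos(a),np.sin(a)]);Y=np.array([np.sin(a),-np.cos(a)])
print(A.round(),b,"L",np.linalg.norm(v),"ang rel yaw",np.degrees(np.arctan2(v[1],v[0])-a),"off",d@X,d@Y,s["eef_pos"],a)
t=np.radians(169.9);off=np.array([d@X,d@Y])
tcp=np.array([467.2,-65])-off[0]*np.array([np.cos(t),np.sin(t)])-off[1]*np.array([np.sin(t),-np.cos(t)])
g=tcp-s["eef_pos"][:2];print("tcp goal",tcp,"shift",g@X,g@Y)
```

```text
[[ 532. -386.    8.]
 [ 563. -390.    8.]] [ 531.85077304 -489.03491974   16.        ] L 101.74044546793608 ang rel yaw -1.46272662362782 off 0.3473798111115428 -0.2844014540561279 [ 539.75256896 -439.12549883    6.83339064] 1.4451082203941374
tcp goal [467.59187108 -64.78092472] shift 362.3457299593469 -118.51834652938439
```

```bash
python3 -m inch '[[[0,0,-3,0],[0,0,-6,0],[2,-0.6,-9,0],[5,-1.6,-10,0],[8,-2.6,-10,0],[12,-4,-10,0],[15,-5,-10,0],[18,-6,-10,0]]]'
python3 -m inch '[[[3,-1,0,-7],[6,-2,0,-14],[9,-3,0,-21],[12,-4,0,-28],[15,-5,0,-35],[17,-5.6,0,-42],[18.2,-5.9,0,-49],[18.2,-5.9,0,-56]]]'
python3 -m inch '[[[0,0,0,-7],[0,0,0,-14],[0,0,0,-21],[0,0,0,-28],[0,0,0,-32],[0,0,0,-32],[0,0,0,-32],[0,0,0,-32]]]'
python3 - <<'E'
from h import *
s=sensors.read_state();a=s["tool_rot"][2];g=np.array([467.5,-64.8])-s["eef_pos"][:2]
print("shift",g@[np.cos(a),np.sin(a)],g@[np.sin(a),-np.cos(a)],s["eef_pos"],np.degrees(a))
E
```

```text
clock: 10.18
eef_pos: [501.9, -250.4, 105.8]
tool_rot: [3.14, 0.0, 1.446]
force: [0.8, 0.7, -0.3]
width: 22.9
gripper_force: 58.7
clock: 10.85
eef_pos: [466.7, -60.6, 105.8]
tool_rot: [3.139, 0.001, 2.434]
force: [0.0, 0.7, -0.8]
width: 23.0
gripper_force: 58.6
clock: 11.52
eef_pos: [466.6, -64.5, 105.0]
tool_rot: [-3.141, 0.001, 2.979]
force: [0.2, -0.3, -0.1]
width: 22.6
gripper_force: 58.7
shift -0.9582477739080358 -0.12861039306956126 [466.57527463 -64.51775467 104.98627968] 170.67094749058037
```

```bash
python3 -m inch '[[[-0.1,0,3,0],[-0.1,0,6,0],[-0.1,0,8,0],[-0.1,0,9,0],[-0.1,0,9.3,0],[-0.1,0,9.4,0],[-0.1,0,9.4,0]]]'
python3 -m inch '[[[0,0,0,0],[0,0,0,0],[0,0,0,0],[0,0,0,0],[0,0,0,0]]]' 4.5
```

```text
clock: 12.1
eef_pos: [466.9, -64.4, 11.0]
tool_rot: [-3.141, -0.0, 2.981]
force: [-0.3, -1.0, -0.7]
width: 22.9
gripper_force: 58.9
clock: 12.52
eef_pos: [467.5, -64.6, 10.7]
tool_rot: [3.142, 0.0, 2.981]
force: [-0.3, -0.1, -0.1]
width: 44.7
gripper_force: 0.0
```

```bash
python3 -m inch '[[[0,0,-3,0],[0,0,-7,0],[0,0,-11,0],[0,-4,-12,0],[0.2,-8,-13,0],[0.3,-12,-14,0],[0.4,-16,-15,0],[0.4,-20,-15,0]]]' 4.5
python3 -m inch '[[[0.1,-3,0,7],[0.1,-5.7,0,14],[0.1,-5.7,0,21],[0.1,-5.7,0,28],[0.1,-5.7,0,35],[0.1,-5.7,0,42],[0.1,-5.7,0,49],[0.1,-5.7,0,56]]]' 8.5
python3 -m inch '[[[0,0,0,7],[0,0,0,8.3],[0,0,0,8.3],[0,0,0,8.3]]]'
cat > pk.py <<'E'
from h import *
p=camera_params("wrist");im=get_image("wrist").astype(int);s=sensors.read_state();a=s["tool_rot"][2]
m=(im[...,2]-im[...,1]>15);m[240:]=0;m[:60]=0
for c in blobs(cv2.morphologyEx(m.astype(np.uint8),cv2.MORPH_CLOSE,np.ones((5,5))),400):
    r=rect(p,c,22);g=r[0]-s["eef_pos"][:2]
    print(r,c.reshape(-1,2).min(0),c.reshape(-1,2).max(0),"shift",g@[np.cos(a),np.sin(a)],g@[np.sin(a),-np.cos(a)])
print(s["eef_pos"],np.degrees(a))
cv2.imwrite("pics/p1.png",im.astype(np.uint8))
it=get_image("top");cv2.imwrite("pics/top2.png",cv2.resize(it[165:250,180:280],None,fx=4,fy=4))
E
python3 pk.py
```

```text
clock: 13.18
eef_pos: [431.3, -263.6, 162.4]
tool_rot: [-3.14, 0.003, 2.981]
force: [1.7, -0.4, -1.0]
width: 45.2
gripper_force: 0.0
clock: 13.85
eef_pos: [421.0, -317.4, 160.5]
tool_rot: [-3.142, -0.0, 1.997]
force: [0.2, 0.1, -0.6]
width: 85.0
gripper_force: 0.0
clock: 14.18
eef_pos: [421.1, -317.3, 160.5]
tool_rot: [-3.141, -0.0, 1.862]
force: [0.2, -0.2, -0.6]
width: 85.0
gripper_force: 0.0
(array([ 214. , -422.8], dtype=float32), np.float32(75.2), np.float32(10.1), 145.3) [ 11 189] [ 68 239] shift -41.78621772004343 -228.68080480544037
(array([ 420.1, -316.6], dtype=float32), np.float32(61.3), np.float32(45.7), 105.2) [233 144] [281 205] shift 0.9506791856950958 -0.8009981757663345
(array([ 634.1, -236.6], dtype=float32), np.float32(59.7), np.float32(48.6), 122.0) [464 126] [511 184] shift 16.322562133454213 227.14568890943323
(array([ 416.1, -217.1], dtype=float32), np.float32(34.9), np.float32(15.7), 16.9) [265  60] [305  79] shift 97.42960811342056 23.858001661187686
[ 421.13968724 -317.28151335  160.49856153] 106.63936857750458
```

```bash
python3 -c '
import cv2,numpy as np
a=cv2.imread("pics/p1.png");b=cv2.imread("pics/top2.png")
cv2.imwrite("pics/pt.png",np.hstack([cv2.resize(a,(400,300)),cv2.resize(b,(353,300))]))'
```

```text
(no output)
```

View pics/pt.png

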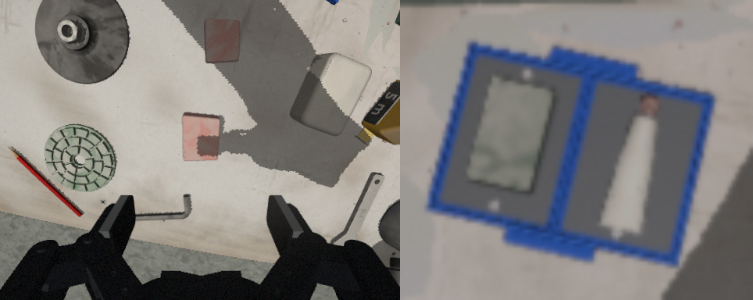

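Both blue-tray items sit centred in their bays. The large pink is directly below the gripper at about (200,137) in the small view. I'll descend and grip it.

```bash
python3 -m inch '[[[0,0,4,1],[0,0,8,1],[0,0,11,1],[0,0,13,1],[0,0,14.5,1],[0,0,15.3,1],[0,0,15.3,1]]]' 8.5
python3 -m inch '[[[0,0,0,0],[0,0,0,0],[0,0,0,0],[0,0,0,0],[0,0,0,0],[0,0,0,0],[0,0,0,0],[0,0,0,0]]]' 4
python3 - <<'E'
from h import *
s=sensors.read_state();a=s["tool_rot"][2]
for b in((465.2,191.4),(469.1,287.5)):
    g=np.array(b)-s["eef_pos"][:2];print(b,g@[np.cos(a),np.sin(a)],g@[np.sin(a),-np.cos(a)])
E
```

```text
clock: 14.87
eef_pos: [420.3, -316.7, 6.0]
tool_rot: [-3.14, -0.002, 1.842]
force: [-0.9, -0.3, 0.3]
width: 84.9
gripper_force: 0.0
clock: 15.53
eef_pos: [421.8, -318.0, 9.1]
tool_rot: [3.14, 0.002, 1.841]
force: [-1.0, 0.0, 6.6]
width: 43.3
gripper_force: 61.0
(465.2, 191.4) 479.36490469504736 177.73942960646764
(469.1, 287.5) 570.9406844397438 207.13835074570065
```

The width reads 43 mm for a nominal 50 mm, so I'll check the held stone numerically.

Run:
```python
from h import *
p=camera_params("wrist");im=get_image("wrist").astype(int);s=sensors.read_state();a=s["tool_rot"][2]
m=(im[...,2]-im[...,1]>12);m[335:]=0
for c in blobs(cv2.morphologyEx(m.astype(np.uint8),cv2.MORPH_CLOSE,np.ones((5,5))),1500):
    for z in(22,30):
        r=rect(p,c,z);g=r[0]-s["eef_pos"][:2]
        print(z,r,c.reshape(-1,2).min(0),c.reshape(-1,2).max(0),"off",g@[np.cos(a),np.sin(a)],g@[np.sin(a),-np.cos(a)])
    print(cv2.approxPolyDP(c,6,True).reshape(-1,2).tolist())
```

```text
22 (array([ 419.7, -314.1], dtype=float32), np.float32(65.5), np.float32(45.6), 105.4) [208 195] [305 311] off 4.326654745478346 -0.9775331733995276
30 (array([ 418.4, -309.3], dtype=float32), np.float32(61.5), np.float32(42.8), 105.4) [208 195] [305 311] off 9.299525123573469 -0.9495404599457528
[[216, 195], [208, 211], [216, 309], [295, 307], [305, 222], [299, 204]]
22 (array([ 414. , -213.7], dtype=float32), np.float32(39.1), np.float32(26.4), 16.8) [260   0] [363  73] off 102.6070789368258 20.320593465065727
30 (array([ 413. , -215.1], dtype=float32), np.float32(36.7), np.float32(24.8), 16.8) [260   0] [363  73] off 101.52468276680189 18.983266217916768
[[260, 0], [266, 72], [358, 60], [363, 0]]
```

```bash
python3 -m inch '[[[0,0,-3,0],[0,0,-6,0],[2,0.6,-9,0],[5,1.7,-10,0],[8,2.8,-10,0],[11,4,-10,0],[14,5,-10,0],[17,6,-10,0]]]'
python3 -m inch '[[[3.8,1.4,0,0],[7.5,2.8,0,0],[11.2,4.2,0,0],[15,5.5,0,0],[18.7,6.9,0,0],[22.5,8.3,0,0],[26.2,9.7,0,0],[30,11,0,0]]]'
python3 -m inch '[[[3.5,1.2,0,-7],[7,2.5,0,-14],[9,3.3,0,-21],[10.1,3.7,0,-28],[10.1,3.7,0,-35],[10.1,3.7,0,-42],[10.1,3.7,0,-49],[10.1,3.7,0,-56]]]'
python3 -m inch '[[[0,0,0,-7],[0,0,0,-14],[0,0,0,-16],[0,0,0,-16],[0,0,0,-16],[0,0,0,-16]]]'
python3 - <<'E'
from h import *
s=sensors.read_state();a=s["tool_rot"][2];g=np.array([469.1,287.5])-s["eef_pos"][:2]
print("shift",g@[np.cos(a),np.sin(a)],g@[np.sin(a),-np.cos(a)],s["eef_pos"],np.degrees(a))
p=camera_params("wrist");im=get_image("wrist")
H,S,V=cv2.split(cv2.cvtColor(im,cv2.COLOR_BGR2HSV))
g=(S<60)&(V<140)&(V>60)
y=(H>18)&(H<32)&(S>120);y[:,:]=y
for c in blobs(y,200): print("yel",c.reshape(-1,2).min(0),c.reshape(-1,2).max(0),rect(p,c,9))
cv2.imwrite("pics/y1.png",im)
E
```

```text
clock: 16.25
eef_pos: [433.8, -136.3, 108.4]
tool_rot: [3.14, 0.001, 1.841]
force: [-0.1, -0.4, -1.6]
width: 43.5
gripper_force: 62.4
clock: 16.92
eef_pos: [459.6, 182.9, 108.3]
tool_rot: [3.14, 0.0, 1.841]
force: [1.0, -0.2, -1.6]
width: 43.0
gripper_force: 62.4
clock: 17.58
eef_pos: [468.2, 288.0, 108.1]
tool_rot: [3.141, 0.001, 2.825]
force: [0.1, -0.5, -1.9]
width: 43.2
gripper_force: 62.4
clock: 18.08
eef_pos: [468.3, 288.0, 107.9]
tool_rot: [-3.142, 0.001, 3.097]
force: [0.0, 0.5, -1.9]
width: 43.2
gripper_force: 62.4
shift -0.8496120970593186 -0.4595938807086872 [468.27196332 287.99741583 107.86178558] 177.41701503425207
yel [77 96] [322 268] (array([465.2, 241.8], dtype=float32), np.float32(194.5), np.float32(153.4), 87.4)
```

View pics/y1.png

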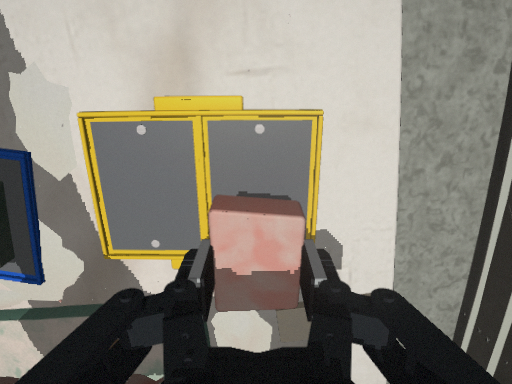

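The pink stone hangs over the +y bay of the yellow tray, its top face spanning rows 210–308, centred on the pads. I'll lower it.

```bash
python3 -m inch '[[[-0.1,0,3,0],[-0.1,0,6,0],[-0.1,0,8,0],[-0.1,0,9,0],[-0.1,0,9.3,0],[-0.1,0,9.45,0],[-0.1,0,9.45,0]]]'
python3 -m inch '[[[0,0,0.03,0],[0,0,0.03,0],[0,0,0.03,0],[0,0,0.03,0],[0,0,0.03,0]]]' 6.0
python3 - <<'E'
from h import *
s=sensors.read_state();a=s["tool_rot"][2]
g=np.array([637,-290])-s["eef_pos"][:2];print("to hover",g@[np.cos(a),np.sin(a)],g@[np.sin(a),-np.cos(a)])
g=np.array([470,-250])-s["eef_pos"][:2];print("to way",g@[np.cos(a),np.sin(a)],g@[np.sin(a),-np.cos(a)])
E
```

```text
clock: 18.72
eef_pos: [469.5, 288.8, 13.8]
tool_rot: [3.141, 0.001, 3.098]
force: [0.5, 0.9, -0.6]
width: 43.3
gripper_force: 62.4
clock: 19.13
eef_pos: [469.5, 288.2, 13.1]
tool_rot: [3.141, 0.001, 3.098]
force: [0.2, -0.8, -0.1]
width: 60.0
gripper_force: 0.0
to hover -192.73595269378012 -570.34094762919
to way -24.142493388718044 -537.7028490394686
```

```bash
python3 -m inch '[[[0,0,-3,0],[0,0,-7,0],[0,0,-11,0],[-0.2,-4,-13,0],[-0.4,-8,-15,0],[-0.6,-12,-17,0],[-0.7,-15.5,-18,0],[-0.8,-19,-18,0]]]' 6.0
python3 -m inch '[[[-0.2,-4,0,7],[-0.4,-8,0,14],[-0.6,-12,0,21],[-0.8,-16,0,28],[-1,-20,0,35],[-1.1,-24,0,42],[-1.3,-28,0,49],[-1.4,-31,0,56]]]'
python3 -m inch '[[[-2,3.4,0,7],[-4,6.8,-1,14],[-6,10.2,-2,21],[-8.7,14.2,-2,28],[-8.7,14.2,-2,35],[-8.7,14.2,-2,42],[-8.7,14.2,-2,48],[-8.7,14.2,-2,48]]]'
python3 - <<'E'
from h import *
import pickle
p=camera_params("wrist");im=get_image("wrist");s=sensors.read_state();pickle.dump((p,im,s),open("tp.pkl","wb"))
it=get_image("top");print(s["eef_pos"],np.degrees(s["tool_rot"][2]))
cv2.imwrite("pics/tp.png",np.vstack([im, cv2.resize(it[165:250,80:290],(512,207))]))
E
```

```text
clock: 19.8
eef_pos: [469.9, 96.9, 195.2]
tool_rot: [3.141, 0.005, 3.098]
force: [1.2, -0.5, -0.9]
width: 60.2
gripper_force: 0.0
clock: 20.47
eef_pos: [468.5, -216.4, 192.9]
tool_rot: [-3.141, 0.001, 2.111]
force: [0.6, 0.7, -0.1]
width: 60.1
gripper_force: 0.0
clock: 21.13
eef_pos: [635.8, -211.8, 212.4]
tool_rot: [-3.141, 0.0, 1.281]
force: [0.4, -0.3, 0.3]
width: 59.9
gripper_force: 0.0
[ 635.6977448  -212.02143894  212.56784739] 73.64438280208729
```

View pics/tp.png

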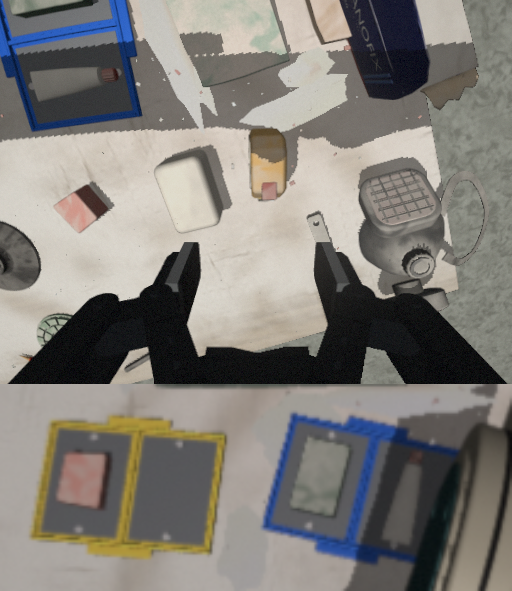

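The tape stands almost aligned with the tool, at cols 250–286 and rows 128–200. Both blue items and the pink stone lie in their bays. I'll measure the tape numerically.

Run:
```python
from h import *
import pickle
p,im,s=pickle.load(open("tp.pkl","rb"));a=s["tool_rot"][2];X=np.array([np.cos(a),np.sin(a)]);Y=np.array([np.sin(a),-np.cos(a)])
i=im.astype(int);m=(i[...,2]-i[...,0]>45);r=np.zeros_like(m);r[120:210,240:300]=m[120:210,240:300]
r=cv2.morphologyEx(r.astype(np.uint8),cv2.MORPH_CLOSE,np.ones((5,5)))
b=max(blobs(r,100),key=cv2.contourArea);q=b.reshape(-1,2);print(q.min(0),q.max(0),cv2.minAreaRect(b))
for row in range(130,205,8):
    c=q[q[:,1]==row][:,0]
    if len(c): 
        P=plane(p,[(c.min(),row),(c.max(),row)],66)[:,:2]-s["eef_pos"][:2];print(row,c.min(),c.max(),(P@X).round(1),(P@Y).round(1),im[row,c.min()-3:c.max()+4:6].max(1))
for v,z in((128,55),(128,66),(200,66),(200,50)): print(v,z,((plane(p,[(267,v)],z)[0,:2]-s["eef_pos"][:2])@X).round(1))
print(rect(p,b,66))
```

```text
[251 153] [285 198] ((268.0, 175.5), (45.0, 34.0), 90.0)
154 251 257 [20.7 20.7] [-5.9 -0.1] [191 196 118]
162 251 285 [12.8 12.6] [-6.  27.2] [213 212 212 208 154 181 142]
170 251 285 [4.7 4.5] [-6.1 27.4] [214 209 210 209 209 207 142]
178 251 285 [-3.6 -3.7] [-6.1 27.6] [217 206 209 205 206 203 140]
186 252 285 [-11.9 -12.1] [-5.2 27.9] [193 211 172 167 178 200 111]
194 252 279 [-20.5 -20.6] [-5.3 22. ] [218 141 137 181 177 129]
128 55 44.1
128 66 45.6
200 66 -27.0
200 50 -33.2
(array([ 645.7, -216.7], dtype=float32), np.float32(46.5), np.float32(34.1), 73.4)
```

Run:
```python
from h import *
import pickle
p,im,s=pickle.load(open("tp.pkl","rb"));a=s["tool_rot"][2];X=np.array([np.cos(a),np.sin(a)]);Y=np.array([np.sin(a),-np.cos(a)]);e=s["eef_pos"][:2]
w=pickle.load(open("w2.pkl","rb"));t=camera_params("top")
f=lambda P:((P[:,:2]-e)@np.c_[X,Y]).round(1).tolist()
print("tip w2",f(plane(w,[(338.5,109.5),(350.5,111)],4)),"top",f(plane(t,[(320.4,156)],4)))
# column profile through the tape, to separate +x end face from top
for v in range(120,206,3): print(v,im[v,268].tolist(),f(plane(p,[(268,v)],66))[0][0],f(plane(p,[(268,v)],0))[0][0])
# w2 far (+) end and near end at top height
g=lambda a:np.array(a,float)/2.2+[140,30]
print("w2 ends",f(plane(w,g([(500,14),(552,32)]),66)),f(plane(w,g([(437,150),(494,160)]),20)))
```

```text
tip w2 [[-50.0, 5.9], [-47.2, 22.2]] top [[-51.9, 12.2]]
120 [194, 200, 203] 53.0 45.9
123 [192, 199, 203] 50.3 42.5
126 [190, 198, 201] 47.5 39.0
129 [46, 73, 88] 44.7 35.6
132 [48, 74, 89] 41.8 32.1
135 [51, 81, 97] 39.0 28.6
138 [70, 91, 110] 36.1 25.1
141 [71, 96, 114] 33.3 21.6
144 [65, 93, 112] 30.4 18.0
147 [68, 94, 113] 27.5 14.5
150 [83, 103, 118] 24.6 10.9
153 [84, 103, 118] 21.6 7.3
156 [84, 102, 117] 18.7 3.6
159 [104, 130, 149] 15.7 -0.0
162 [122, 160, 187] 12.7 -3.7
165 [131, 176, 208] 9.7 -7.4
168 [112, 171, 209] 6.6 -11.2
171 [130, 177, 209] 3.6 -14.9
174 [137, 177, 209] 0.5 -18.7
177 [145, 181, 205] -2.6 -22.5
180 [142, 180, 207] -5.7 -26.3
183 [88, 100, 157] -8.9 -30.2
186 [104, 113, 168] -12.0 -34.1
189 [128, 136, 177] -15.2 -38.0
192 [132, 142, 178] -18.4 -41.9
195 [134, 144, 180] -21.6 -45.9
198 [129, 139, 178] -24.9 -49.9
201 [180, 190, 200] -28.1 -53.9
204 [195, 206, 216] -31.4 -57.9
w2 ends [[31.6, -7.9], [31.7, 20.1]] [[-36.6, -3.3], [-32.3, 31.0]]
```

```bash
python3 -m inch '[[[0.2,1.1,2,0],[0.2,1.1,5,0],[0.2,1.1,9,0],[0.2,1.1,12,0],[0.2,1.1,15,0],[0.2,1.1,17.5,0],[0.2,1.1,19.4,0],[0.2,1.1,19.4,0]]]' 6.2
python3 -m inch '[[[0,0,0,0],[0,0,0,0]]]'
python3 -m inch '[[[0,0,0,0],[0,0,0,0],[0,0,0,0],[0,0,0,0],[0,0,0,0],[0,0,0,0],[0,0,0,0],[0,0,0,0]]]' 2.5
python3 - <<'E'
from h import *
s=sensors.read_state();a=s["tool_rot"][2];X=np.array([np.cos(a),np.sin(a)]);Y=np.array([np.sin(a),-np.cos(a)])
p=camera_params("wrist");im=get_image("wrist");cv2.imwrite("pics/tp2.png",im)
print(s["eef_pos"],np.degrees(a))
for v in range(100,340,10): print(v,im[v,250:290:12].tolist(),((plane(p,[(262,v)],66)[0,:2]-s["eef_pos"][:2])@X).round(1))
for w in((470,-200),(465.2,191.4)):
    g=np.array(w)-s["eef_pos"][:2];print(w,g@X,g@Y)
E
```

```text
clock: 21.9
eef_pos: [643.3, -212.7, 14.3]
tool_rot: [-3.133, -0.001, 1.285]
force: [-0.4, 0.4, -1.0]
width: 62.2
gripper_force: 0.0
clock: 22.07
eef_pos: [648.0, -213.9, 20.2]
tool_rot: [3.139, -0.0, 1.284]
force: [0.1, -0.5, 0.0]
width: 61.9
gripper_force: 0.0
clock: 22.73
eef_pos: [647.8, -213.9, 20.7]
tool_rot: [3.139, 0.0, 1.283]
force: [-1.7, -0.3, 7.3]
width: 34.9
gripper_force: 59.6
[ 647.7986888  -213.86757386   20.66440877] 73.50614038718342
100 [[110, 119, 126], [116, 123, 130], [120, 128, 134], [121, 128, 135]] 79.7
110 [[115, 125, 131], [114, 122, 130], [120, 128, 134], [122, 128, 134]] 76.7
120 [[116, 124, 131], [118, 126, 133], [220, 225, 225], [218, 223, 224]] 73.6
130 [[220, 223, 226], [219, 223, 225], [219, 224, 225], [220, 225, 226]] 70.5
140 [[219, 222, 224], [223, 226, 227], [219, 224, 225], [216, 222, 222]] 67.3
150 [[222, 226, 226], [220, 223, 225], [218, 223, 225], [213, 222, 223]] 64.1
160 [[219, 224, 226], [219, 225, 227], [217, 223, 226], [214, 224, 226]] 60.8
170 [[219, 224, 227], [218, 226, 227], [216, 224, 226], [215, 224, 225]] 57.4
180 [[54, 81, 98], [
[... 524 characters left out ...]
1, 121]] 27.4
260 [[88, 111, 129], [87, 110, 127], [97, 117, 128], [95, 115, 128]] 23.2
270 [[83, 107, 124], [88, 110, 122], [90, 107, 121], [88, 108, 123]] 18.9
280 [[89, 111, 126], [87, 110, 126], [79, 106, 122], [80, 106, 125]] 14.4
290 [[82, 107, 127], [75, 106, 126], [68, 102, 128], [65, 101, 124]] 9.8
300 [[63, 100, 126], [63, 102, 125], [65, 101, 124], [65, 102, 127]] 5.1
310 [[83, 105, 122], [80, 107, 126], [79, 104, 125], [69, 102, 125]] 0.2
320 [[89, 111, 126], [83, 106, 123], [81, 106, 123], [81, 106, 124]] -4.8
330 [[56, 61, 97], [52, 59, 96], [67, 73, 94], [83, 105, 122]] -10.0
(470, -200) -37.18236007928779 -174.4194812566192
(465.2, 191.4) 336.7488149790305 -290.14534837156185
```

```bash
python3 -m inch '[[[0,0,-3,0],[0,0,-6,0],[0,0,-9,0],[0,0,-12,0],[-1,-4,-12,0],[-2,-8,-12,0],[-2.8,-12,-12,0],[-3.6,-16,-12,0]]]'
python3 -m inch '[[[3,-2.3,0,-7],[6.7,-3.4,0,-14],[10.5,-4.5,0,-21],[14.3,-5.7,0,-28],[18.2,-6.9,0,-35],[22,-8.2,0,-42],[25.8,-9.4,0,-49],[29.6,-10.6,0,-56]]]'
python3 - <<'E'
from h import *
s=sensors.read_state();a=s["tool_rot"][2];X=np.array([np.cos(a),np.sin(a)]);Y=np.array([np.sin(a),-np.cos(a)])
g=np.array((465.2,191.4))-s["eef_pos"][:2];print(g@X,g@Y,np.degrees(a),177.6-np.degrees(a),s["qpos"])
p=camera_params("wrist");im=get_image("wrist");
b=s["eef_pos"][2]-20.7
for v in(174,178,182): print(v,((plane(p,[(262,v)],b)[0,:2]-s["eef_pos"][:2])@X).round(1),im[v,255].tolist())
E
```

```text
clock: 23.45
eef_pos: [481.0, -202.5, 139.1]
tool_rot: [3.141, 0.0, 1.283]
force: [-0.1, 0.2, -2.6]
width: 35.3
gripper_force: 61.3
clock: 24.12
eef_pos: [465.4, 113.0, 139.2]
tool_rot: [3.141, 0.001, 2.266]
force: [0.7, -0.1, -2.4]
width: 35.3
gripper_force: 61.1
60.29809784801677 50.09798762365052 129.84598211058648 47.75401788941352 [ 5.38951965e-04  5.61320502e-01 -4.29475050e-01  2.06805819e+00
  4.09078631e-01  5.92725119e-01 -1.89178882e-02]
174 37.5 [218, 225, 231]
178 35.1 [217, 226, 231]
182 32.8 [52, 90, 116]
```

```bash
python3 -m inch '[[[3,2.5,0,-7],[6,5,0,-14],[6,5,0,-21],[6,5,0,-28],[6,5,0,-35],[6,5,0,-42],[6,5,0,-47.5],[6,5,0,-47.5]]]'
python3 -m inch '[[[0,0,0,0],[0,0,0,0],[0,0,0,0]]]'
python3 - <<'E'
from h import *
s=sensors.read_state();a=s["tool_rot"][2];X=np.array([np.cos(a),np.sin(a)]);Y=np.array([np.sin(a),-np.cos(a)])
g=np.array((465.2,191.4))-s["eef_pos"][:2];print(g@X,g@Y,np.degrees(a),s["eef_pos"])
E
```

```text
clock: 24.83
eef_pos: [466.2, 188.8, 138.7]
tool_rot: [-3.142, -0.0, 3.091]
force: [-0.5, 0.6, -2.8]
width: 35.3
gripper_force: 61.3
clock: 25.08
eef_pos: [466.2, 189.2, 138.9]
tool_rot: [-3.141, 0.0, 3.087]
force: [-0.8, 0.5, -2.8]
width: 34.8
gripper_force: 61.3
1.1376950044602256 2.1426479225584245 176.88704044141417 [466.21966045 189.19873159 138.86303215]
```

```bash
python3 -m inch '[[[0.1,0.2,3,-0.7],[0.1,0.2,6,-0.7],[0.1,0.2,8.5,-0.7],[0.1,0.2,10,-0.7],[0.1,0.2,11,-0.7],[0.1,0.2,11.3,-0.7],[0.1,0.2,11.4,-0.7],[0.1,0.2,11.4,-0.7]]]'
python3 -m inch '[[[0,0,0,0],[0,0,0,0]]]'
```

```text
clock: 25.75
eef_pos: [465.8, 191.9, 25.3]
tool_rot: [3.141, 0.001, 3.101]
force: [0.5, 0.3, -2.6]
width: 35.2
gripper_force: 61.3
clock: 25.92
eef_pos: [466.0, 191.7, 25.6]
tool_rot: [3.141, 0.002, 3.101]
force: [-1.0, 0.1, -1.4]
width: 35.7
gripper_force: 61.3
```

```bash
python3 -m inch '[[[0,0,0.06,0],[0,0,0.06,0],[0,0,0.06,0]]]'
python3 -m inch '[[[0,0,0,0],[0,0,0,0],[0,0,0,0],[0,0,0,0],[0,0,0,0]]]' 5.8
python3 -m inch '[[[0,0,-2,0],[0,0,-5,0],[0,0,-9,0],[0,0,-13,0],[0,0,-17,0],[0,0,-20,0],[0,0,-20,0],[0,0,-20,0]]]'
cat > v.py <<'E'
from h import *
p=camera_params("wrist");im=get_image("wrist");H,S,V=cv2.split(cv2.cvtColor(im,cv2.COLOR_BGR2HSV));i=im.astype(int)
s=sensors.read_state();print(s["eef_pos"],s["tool_rot"])
m=((i[...,2]-i[...,1]>12)&((H<12)|(H>170))&(S>40)).astype(np.uint8);m[:90]=0;m[300:]=0
for c in blobs(cv2.morphologyEx(m,cv2.MORPH_CLOSE,np.ones((5,5))),200): print("pink",rect(p,c,26),c.reshape(-1,2).min(0),c.reshape(-1,2).max(0))
y=((H>15)&(H<34)&(S>95)).astype(np.uint8)
for c in blobs(y,200): print("yel",rect(p,c,9),c.reshape(-1,2).min(0),c.reshape(-1,2).max(0))
g=((S<60)&(V<140)&(V>50)).astype(np.uint8)
for c in blobs(g,1500): print("grey",rect(p,c,4),c.reshape(-1,2).min(0),c.reshape(-1,2).max(0))
cv2.imwrite("pics/fin.png",im)
E
python3 v.py
```

```text
clock: 26.17
eef_pos: [465.8, 191.6, 24.6]
tool_rot: [3.141, 0.001, 3.101]
force: [0.2, 0.3, 1.2]
width: 35.2
gripper_force: 61.6
clock: 26.58
eef_pos: [465.3, 191.5, 24.2]
tool_rot: [3.142, 0.0, 3.101]
force: [0.5, 0.4, -0.8]
width: 57.8
gripper_force: 0.0
clock: 27.25
eef_pos: [466.2, 191.7, 225.9]
tool_rot: [3.141, 0.004, 3.101]
force: [0.3, 0.5, -0.7]
width: 58.0
gripper_force: 0.0
[465.28877193 190.94470823 224.3775277 ] [-3.14108401e+00  8.82659775e-04  3.10085148e+00]
pink (array([649.8, 183.9], dtype=float32), np.float32(165.6), np.float32(21.9), 87.6) [197 286] [317 299]
pink (array([498.5, 191.2], dtype=float32), np.float32(20.2), np.float32(16.8), 177.6) [251 180] [265 196]
pink (array([466.4, 285.5], dtype=float32), np.float32(61.6), np.float32(49.8), 177.7) [317 132] [361 184]
yel (array([464.9, 240.7], dtype=float32), np.float32(194.4), np.float32(154.0), 87.4) [216  89] [383 214]
grey (array([636. , 147.2], dtype=float32), np.float32(519.5), np.float32(189.4), 103.9) [ 42 208] [414 325]
grey (array([664.3, 538.9], dtype=float32), np.float32(351.2), np.float32(47.6), 2.1) [465 166] [511 362]
grey (array([482.4,  31.3], dtype=float32), np.float32(116.6), np.float32(83.0), 169.9) [ 98 126] [165 220]
grey (array([465.4, -63.1], dtype=float32), np.float32(116.6), np.float32(83.2), 169.8) [ 22 116] [ 90 211]
grey (array([467.3, 288.7], dtype=float32), np.float32(115.4), np.float32(82.5), 177.6) [301 107] [374 199]
grey (array([463.6, 193.1], dtype=float32), np.float32(114.8), np.float32(82.2), 177.6) [224 107] [293 199]
grey (array([565.8, 461.6], dtype=float32), np.float32(424.2), np.float32(97.3), 0.2) [412  54] [511 338]
grey (array([348. , 444.8], dtype=float32), np.float32(106.6), np.float32(90.5), 4.1) [437   0] [511  98]
grey (array([348.6,  10. ], dtype=float32), np.float32(137.7), np.float32(97.6), 178.8) [46  0] [143 123]
```

```bash
python3 -c '
from cell import order
print(order.finish_job())'
```

```text
the job is handed in; nothing more can be done
None
```

The job is handed in: the green stone and hardener tube are in the blue tray and the large pink stone and tape measure in the yellow tray, each set down in its own bay (clock about 27 s, no verdict returned); the pink stone measured within about 4 mm of its bay centre, the green stone and tube looked centred in the pictures, the tape's final position I know only from the gripper at release, and the small pink stone and cream block were never gripped.

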